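Set the wear gauge on a clevis pin

TASK

Check the big clevis pin for wear: take the larger of the two pins that stand on their heads, lay it on its side in the gauge's two V-blocks, its head just outside the end block farther from the dial carriage (the head's shoulder touching that block or within a centimetre of it), and let go of it without dropping it. Then grip the dial carriage by its upright black knob and slide it along the rail until its spring ball clicks into the notch of the index strip, without running past the notch. Finish there with the ball seated and the dial's tip resting on the pin, still holding the knob; leave the other things on the bench where they are.

Things in the scene. Friction and masses are not known exactly. Their poses are not given: they have to be found in the camera images.
- pin: big steel clevis pin: round shank 26 mm across, 100 mm long, flat round head 40 mm across and 10 mm thick, 110 mm in all, 4 mm chamfer at the free end, 0.45 to 0.62 kg. It starts standing upright on its head. Origin: centre of the head's outer flat face (on the bench at the start); z runs from there along the shank to the free end
- fixture: the pin gauge, fixed to the bench: grey base plate 220 mm (x) by 370 mm (y), 14 mm thick, with V-blocks, rail and index strip. Its y axis runs along rail and cradle; +y is the way the carriage must slide. Origin: at bench level, midway along y, 8 mm to the +x side of the plate's centre. The rail is at x = -20 mm (top 29 mm high), the index strip at x = -55 mm
- cradle (a point): point midway between the two V-blocks, on the axis of a pin that lies in them: 60 mm above the bench, x = 60 mm of the gauge; axes as the gauge's. Blocks: 90 degree V, centred at y = -37 and +37 mm, 16 mm thick along y, 38 mm wide, 54 mm high; 58 mm free between them. The pin lies along y, head at +y; its origin is at y = 55 mm when the head's shoulder touches the block
- carriage: dial carriage on the rail: a dial indicator lies on it face up (57 mm across, 74 mm high), spindle towards +x. Starts near the rail's -y end, 95 to 155 mm short of the notch; slides along y with about 3 N of friction. Origin: bench level, at x = 0 of the gauge and the y of knob, ball and tip; axes as the gauge's. A sprung 12 mm ball under its plate, at x = -55 mm, presses on the index strip
- knob (a point): grip point of the carriage's upright black knob, on its axis, 78 mm above the bench. The knob is a cylinder 24 mm across from 57 to 93 mm above the bench, over a plate at 51 mm. It stands at x = -88 mm of the carriage, free all round but for a brass plunger 62 mm high at x = -55 mm and the dial beyond it
- notch (a point): centre of the cross notch, 10 mm wide along y, at the top of the index strip, 34 mm high; axes as the gauge's. The strip is locked, but set anew each time: the notch is within 15 mm of the middle between the V-blocks. The ball is home when the carriage's y equals the notch's. Over the last 5 mm it pulls the carriage in; pushing it on out takes about 10 to 14 N
- dial_tip (a joint): how far the dial's spring spindle is pushed in, m: 0 when free, about 0.0025 when it rests on the side of a pin that lies rightly in the V-blocks (spring force about 1 N)
- short_pin: second clevis pin of the same make but smaller: shank 18 mm across and 52 mm long, head 28 mm across and 8 mm thick, 60 mm tall in all, standing on its head. Origin: centre of the head's underside, z along the shank. Not to be used; the two pins may stand in either of two places
- shackle: forged bow shackle body lying flat, 86 x 140 mm, 46 mm high at the eyes; bystander
- nut: castle nut, 42 mm across, 21 mm high, lying flat; bystander
- master_link: oval steel ring, 108 x 178 mm, 18 mm thick, lying flat; bystander
- wrench: steel wrench, 220 mm long, lying; bystander
- grease_tin: tin, 72 mm across, 75 mm tall; bystander
- hammer: hammer, 300 mm long, lying; bystander
- bush: brass bush, 44 mm across, 45 mm tall, standing; bystander
Mind the look-alikes: they are no part of the job. What is shaped like the pin but blue is not meant.

How it is judged:
On the way, in this order (a step that is already met when the one before it is completed fails the run):
1. the big pin lies in both V-blocks, head outside the +y block with its shoulder within 15 mm of it, released, while the carriage is still well short of the notch (x of pin in the frame of cradle between -0.003 and 0.003 m and z of pin in the frame of cradle between -0.003 and 0.003 m and y of pin in the frame of cradle between 0.053 and 0.07 m and angle between the z axis of pin and the y axis of fixture, either way round below 0.06 rad and contact force between the fingers and pin below 0.1 N and linear speed of pin below 0.02 m/s and y of carriage in the frame of notch below -0.05 m), for 0.2 s.
2. the carriage is held by the fingers at the notch with the dial's tip on the pin (y of carriage in the frame of notch between -0.002 and 0.002 m and linear speed of carriage below 0.01 m/s and contact force between the fingers and carriage above 3 N and value of joint dial_tip between 0.001 and 0.005 m), for 0.2 s.
At the end, for the whole second after the job is handed in: the pin lies still in both V-blocks (within 3 mm and 0.06 rad of the cradle line), shoulder 0 to 15 mm off the +y block, fingers off it; the carriage stands within 2 mm of the notch, dial tip pushed in 1 to 5 mm by the pin, fingers gripping the carriage with over 3 N through the last second (all of step 2 and x of pin in the frame of cradle between -0.003 and 0.003 m and z of pin in the frame of cradle between -0.003 and 0.003 m and y of pin in the frame of cradle between 0.053 and 0.07 m and angle between the z axis of pin and the y axis of fixture, either way round below 0.06 rad and contact force between the fingers and pin below 0.1 N and linear speed of pin below 0.02 m/s); the arm keeps its last pose, push and grip.
It fails at once if the carriage is run past the notch by more than 8 mm (y of carriage in the frame of notch above 0.008 m).
It fails at once if the big pin is dropped: it moves faster than 0.5 m/s with no finger on it (linear speed of pin above 0.5 m/s and contact force between the fingers and pin below 0.1 N).
It fails at once if a bystander is moved by more than 30 mm (distance of any of short_pin, shackle, nut, master_link, wrench, grease_tin, hammer, bush from where it was at the start of the episode above 0.03 m).
It also fails if it takes over 51 s, if anything falls off the work surface, if the arm or the gripper's body presses on something with over 40 N, if the wrist force passes 120 N, or if a joint passes its speed limit or range.

ROBOT

A 6-joint arm with a two-finger parallel gripper is mounted at the origin on the work surface. World frame = base frame: x ahead of the robot, y to its left, z up, the work surface at z = 0. Lengths are in m, angles in rad, forces in N, time in s.
With the tool pointing down it reaches from about 0.2 to 0.875 m from the base axis. Payload 3.4 kg.
Tool frame: the origin (TCP) lies at the very end of the fingers, on their centre line; the grasp point (between the pads) lies 19 mm behind it; z points along the fingers, x is the direction in which the jaws open and shut, and the axes are right-handed (so a half turn about z gives the same grasp; the last joint's range is limited). The gripper opens to 94 mm and grips with 3 to 60 N. Pads are 16 mm wide; open, the fingers measure 119 mm over their backs; the gripper's body (75 mm by 177 mm) begins 78 mm behind the grasp point.
Start: joints at [1.206, 0.276, 1.505, -0, 1.361, -0.121], TCP at [0.139, 0.558, 0.205] pointing down, gripper open.
Joint ranges: [-2.89, 2.89], [-0.75, 2.08], [0.22, 2.7], [-1.18, 4.32], [0.11, 2.71], [-2.7, 2.7]. Speed limits (rad/s): [2.57, 2.57, 3.14, 3.14, 3.14, 3.14].

INTERFACE

Orientations are given as a unit quaternion [x, y, z, w].
In Python, from rig import observe, read_camera, camera_model, close_job, cut_out gives the robot as it stands.
- The arm moves only by the tool drive_tool, never from a script. Its argument "commands" is a list of rows, each a list of 3 entries, a list of its own where there are three numbers: the shift along the tool's x, y, z in mm, then the turn, a rotation vector about the tool's x, y, z in rad, then the closure, from 0 (fully open) to 1 (shut). A call has 1 to 12 rows; each row is the pose to reach, as a shift and turn from the pose commanded when the call began, along the tool's axes at that moment; what a row does not reach only later rows make up. A row lasts 1/8 s, in which the tool goes at most 62.5 mm and 10.7 degrees, less where a joint would pass 70% of its speed; a pose out of reach is approached as far as the arm can. A call with a gripper value outside its range is refused whole. The fingers move at their own pace and stop on an object; "force" is the grip in N (left out, the last holds). Time passes only in rows, so rows that repeat a pose let the fingers close. It gives the time, the measured TCP pose, the force and the opening at its end, in the units of the state.
- observe(): the state, without advancing time (a new reading comes with each control period).
- read_camera(name): name is "scene" or "top" or "wrist"; returns (picture, depth): 384x512x3 uint8, blue, green, red; 384x512 float32, m along the optical axis (not along the pixel's ray), 0 where there is no reading.
- camera_model(name): a dict with "vertical_fov" (degrees; the focal length in pixels is half the picture's height over the tangent of half this angle, whatever the lens; pixels are square), "cx", "cy" (the principal point, pixels), "eye" and "attitude" of the camera in the world; the wrist camera has in their place "T_tool_cam" (4x4, takes a point from camera to tool coordinates, whose origin is the TCP and whose axes are the tool frame's). Camera axes: x right, y up, looking along -z (the intrinsics and any distortion apply to the point x, -y, -z); pixel columns grow to the right and rows downward; lengths in m; the calibration is good to about 2 mm. A picture is of the moment at which its call begins: read the wrist's pose just before it. camera_model takes no time and is no camera call.
- close_job(): hands the job in, once; it reports no verdict.
Trained networks look in the newest picture that a camera, given by its name, has taken for a name from the list of things; names that differ only in an ending like _2 or _b are one class to them, and where a whole thing is asked for, a point or a joint stands for the part that bears it (a point fixed in the world has none). Each returns a list of dicts, best first, with "p" (0 to 1); they miss things now and then, are a little off and sometimes report something else, mostly with a low value. They report only what shows in the picture. A call takes as long as a camera call. They do not tell look-alikes from the thing itself.
- cut_out(target, camera): "region" (384x512 bool, what is visible of it) and "bbox" ([left, top, width, height] in pixels, round what is visible of it).
The state is a dict: "time": time; "qpos": joint angles; "qvel": joint speeds; "joint_torque": joint torques, N m; "tool_pos": TCP position; "ee_rot": TCP orientation; "contact_force": force on the tool from outside, world axes, zero at the start; "torque": the same for the moment, N m; "finger_gap": finger opening in m.
Only numpy, scipy, OpenCV 4.12 (cv2) and the standard library are available. Lean on these libraries where they do the work, as an engineer would, in place of code of your own. Each camera call takes 0.05 s, during which the arm holds its last target.

## Working session

There is one attempt and no reset: what is moved stays moved. The work goes in short steps, Python scripts to look and compute and a tool call to move; the robot and the scene stay as the last step left them, time stands still between calls to the robot, and variables do not carry over. Pictures are saved under pics/ and viewed, and the job is handed in when it is done.

Besides the shell and the picture viewer there is one more tool, called after ">>>" as name(argument=value, ...), one argument or row to a line, values as JSON. drive_tool: Moves the arm, as the interface text tells. Its arguments: {"type":"object","properties":{"commands":{"type":"array"},"force":{"type":"number"}},"required":["commands"]}

```bash
ls; mkdir -p pics; python3 - <<'E'
from rig import *
import cv2,pickle
s=observe();print(s)
d={}
for n in ["scene","top","wrist"]:
    d[n]=(*read_camera(n),camera_model(n)); cv2.imwrite(f"pics/{n}0.png",d[n][0]); print(n,d[n][2])
pickle.dump(d,open("d0.pkl","wb"))
print(observe()["time"])
E
```

```text
pics
{'time': 0.0, 'qpos': array([ 1.20602938e+00,  2.76598452e-01,  1.50608136e+00,  4.42476091e-06,
        1.36067241e+00, -1.21053212e-01]), 'qvel': array([ 0.00103151, -0.00088773,  0.00041555, -0.00051479, -0.00096752,
       -0.00066   ]), 'joint_torque': array([-5.65393420e-04, -4.04583657e+01, -2.37219411e+01,  7.01979571e-02,
        3.46222334e-02, -1.48540162e-04]), 'tool_pos': array([0.13859254, 0.55749425, 0.20462339]), 'ee_rot': array([ 7.87816033e-01,  6.15909996e-01, -7.54584901e-04,  4.52350463e-04]), 'contact_force': array([-1.23748914,  1.30077814,  0.60501918]), 'torque': array([-0.01079413, -0.03737046, -0.01118938]), 'finger_gap': 0.09378778438021665}
scene {'vertical_fov': 47.750854809617024, 'cx': 247.0137636967647, 'cy': 190.0677558594825, 'eye': array([1.15714177, 0.71551158, 0.9926219 ]), 'attitude': array([0.12887815, 0.3704867 , 0.86505883, 0.31273511])}
top {'vertical_fov': 44.051869122810004, 'cx': 252.53723341422858, 'cy': 194.54712199467292, 'eye': array([ 0.27195211, -0.04242189,  1.67312838]), 'attitude': array([-0.06939681,  0.05702862,  0.71186028, -0.69655348])}
wrist {'vertical_fov': 66.53433708090425, 'cx': 253.1261024751036, 'cy': 196.9474423718566, 'T_tool_cam': array([[ 9.99999985e-01, -6.15724475e-05,  1.59713706e-04,
        -1.84693628e-04],
       [-2.28418031e-05, -9.72719739e-01, -2.31983424e-01,
        -6.58401126e-02],
       [ 1.69640461e-04,  2.31983417e-01, -9.72719726e-01,
        -1.78412324e-01],
       [ 0.00000000e+00,  0.00000000e+00,  0.00000000e+00,
         1.00000000e+00]])}
0.15
```

View pics/scene0.png

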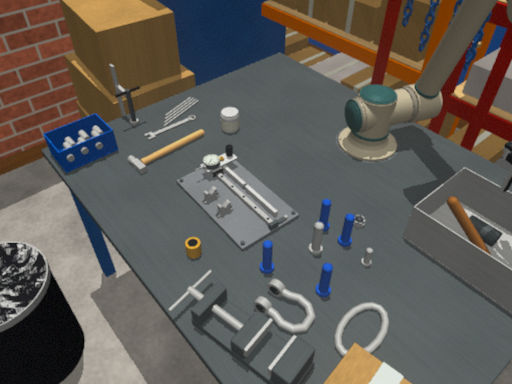

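View pics/top0.png

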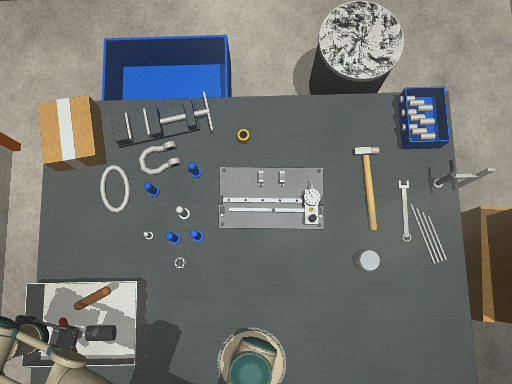

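View pics/wrist0.png

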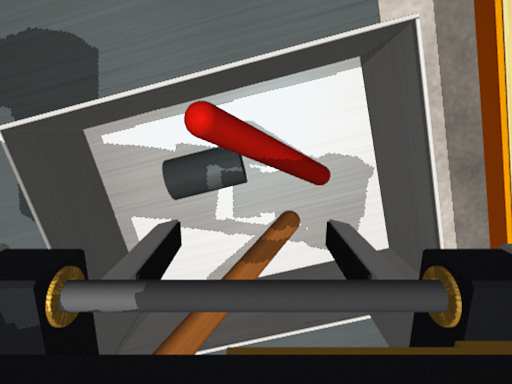

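Candidates for the big pin: steel pin at top (183,212) / scene (317,238). The smaller steel pin is at top (148,235) / scene (367,257). Four blue look-alikes are at top (152,189), (194,170), (173,237) and (196,236). By description (steel, tall) it is the one at top (183,212). Measuring next.

```bash
cat > h.py <<'E'
import numpy as np,cv2,pickle
from scipy.spatial.transform import Rotation as R
def cloud(pic,dep,m,tool=None):
    h,w=dep.shape; f=h/2/np.tan(np.radians(m["vertical_fov"])/2)
    v,u=np.mgrid[:h,:w]
    P=np.stack([(u-m["cx"])/f*dep,-(v-m["cy"])/f*dep,-dep],-1)
    if "eye" in m: return P@R.from_quat(m["attitude"]).as_matrix().T+m["eye"]
    T=m["T_tool_cam"]; P=P@T[:3,:3].T+T[:3,3]
    return P@R.from_quat(tool[1]).as_matrix().T+tool[0]
def project(X,m,tool=None):
    X=np.atleast_2d(X); f=192/np.tan(np.radians(m["vertical_fov"])/2)
    if "eye" in m: P=(X-m["eye"])@R.from_quat(m["attitude"]).as_matrix()
    else:
        P=(X-tool[0])@R.from_quat(tool[1]).as_matrix(); T=m["T_tool_cam"]; P=(P-T[:3,3])@T[:3,:3]
    return np.stack([m["cx"]+f*P[:,0]/-P[:,2],m["cy"]-f*P[:,1]/-P[:,2]],-1)
E
python3 - <<'E'
from h import *; from rig import *
d=pickle.load(open("d0.pkl","rb"))
np.set_printoptions(precision=4,suppress=True)
regs={}
for cam in ["top","scene"]:
    C=cloud(*d[cam]); ok=d[cam][1]>0
    for t in ["pin","short_pin","fixture","carriage"]:
        r=cut_out(t,cam); 
        for k,o in enumerate(r[:3]):
            if o["p"]<.3: continue
            P=C[o["region"]&ok]; regs[cam,t,k]=o["region"]
            print(cam,t,round(o["p"],2),o["bbox"],len(P),np.median(P,0),P.min(0),P.max(0))
pickle.dump(regs,open("r0.pkl","wb"))
for cam in ["top","scene"]:
    pic=d[cam][0]; 
    c=pic[140:270,120:340] if cam=="top" else pic[140:310,170:400]
    cv2.imwrite(f"pics/{cam}0c.png",cv2.resize(c,None,fx=3.4,fy=3.4,interpolation=cv2.INTER_CUBIC))
E
```

```text
top pin 0.56 [142.7, 182.2, 19.6, 13.6] 136 [0.5902 0.3324 0.0527] [ 0.5759  0.3187 -0.0021] [0.6143 0.3569 0.1149]
top pin 0.54 [185.7, 161.6, 14.8, 15.1] 152 [0.6566 0.1857 0.0534] [ 0.6414  0.1686 -0.0052] [0.705  0.2167 0.1144]
top pin 0.42 [164.7, 234.4, 15.4, 8.7] 114 [0.4218 0.2554 0.0727] [0.407  0.2452 0.0002] [0.4432 0.2802 0.1151]
top short_pin 0.72 [220.8, 164.9, 106.0, 63.4] 6305 [ 0.5554 -0.0807  0.0142] [ 0.4474 -0.2674 -0.0041] [0.6772 0.1076 0.1011]
top fixture 0.79 [219.2, 164.3, 100.9, 67.5] 6338 [ 0.5549 -0.0808  0.0142] [ 0.4474 -0.2674 -0.0131] [0.6772 0.1097 0.1011]
top fixture 0.59 [302.3, 189.4, 20.3, 33.9] 504 [ 0.5247 -0.2165  0.0662] [ 0.4584 -0.2554  0.0125] [ 0.5825 -0.1913  0.1011]
top carriage 0.78 [301.1, 181.3, 17.4, 43.2] 564 [ 0.5254 -0.2169  0.0599] [ 0.4584 -0.2554  0.0097] [ 0.6103 -0.1889  0.1011]
top carriage 0.75 [227.8, 208.2, 76.4, 9.8] 300 [ 0.5146 -0.0521  0.0308] [ 0.505  -0.1911  0.006 ] [0.5302 0.0667 0.0454]
scene pin 0.72 [308.0, 219.1, 18.6, 36.9] 368 [0.5202 0.2362 0.0459] [ 0.4363  0.1638 -0.0075] [0.5333 0.2508 0.1117]
scene pin 0.71 [260.2, 237.7, 12.6, 35.2] 346 [0.6696 0.1966 0.056 ] [ 0.6441  0.1612 -0.004 ] [0.6835 0.209  0.113 ]
scene pin 0.69 [339.8, 213.7, 14.6, 34.0] 320 [0.4343 0.2697 0.0476] [ 0.3991  0.2319 -0.0043] [0.4443 0.2842 0.1147]
scene fixture 0.71 [178.2, 147.6, 121.6, 105.0] 6200 [ 0.5698 -0.0522  0.0137] [ 0.4186 -0.3257 -0.0071] [0.679  0.1099 0.0951]
scene carriage 0.89 [201.1, 147.3, 36.7, 28.2] 495 [ 0.5413 -0.2058  0.0585] [ 0.4633 -0.258   0.0141] [ 0.5938 -0.1826  0.0951]
```

View pics/scene0c.png

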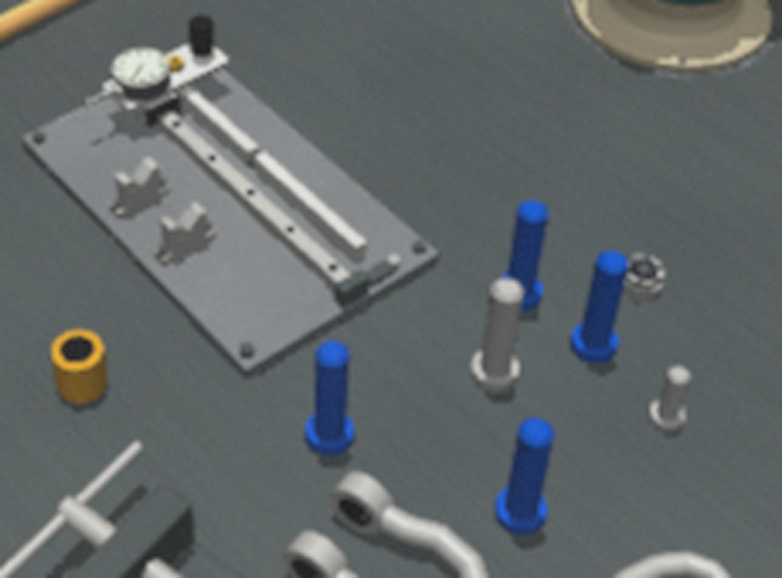

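View pics/top0c.png

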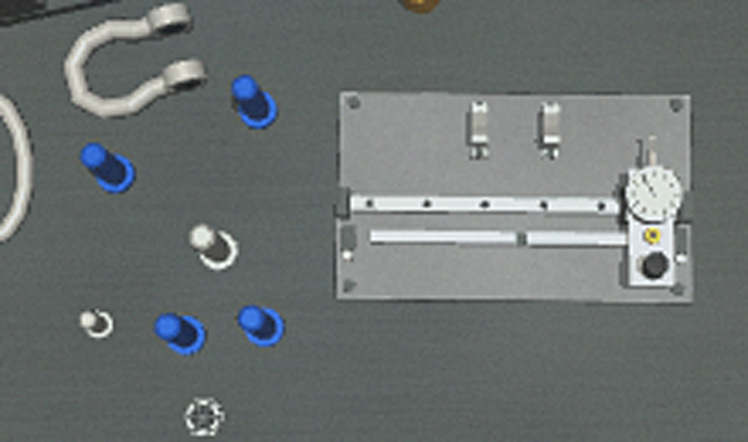

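```bash
python3 - <<'E'
from h import *
from scipy.optimize import least_squares
np.set_printoptions(precision=4,suppress=True)
d=pickle.load(open("d0.pkl","rb"))
Cs={c:cloud(*d[c]) for c in("top","scene")}
for c in Cs: # color: nonblue grey
    C=Cs[c]; pic=d[c][0].astype(int); nb=(pic[...,0]-pic[...,2]<40)&(d[c][1]>0)
    for name,(x,y),r,zr in [("pin",(.517,.237),.04,(.02,.1)),("short",(.43,.34),.05,(.015,.05))]:
        m=nb&(np.hypot(C[...,0]-x,C[...,1]-y)<r)&(C[...,2]>zr[0])&(C[...,2]<zr[1]); P=C[m]
        t=nb&(np.hypot(C[...,0]-x,C[...,1]-y)<r)&(C[...,2]>zr[1]); 
        rad=.013 if name=="pin" else .009
        f=lambda p:np.hypot(P[:,0]-p[0],P[:,1]-p[1])-rad
        eye=d[c][2]["eye"][:2]; m0=np.median(P[:,:2],0); di=(m0-eye)/np.linalg.norm(m0-eye)
        s=least_squares(f,m0+di*.01,loss="soft_l1",f_scale=.002)
        print(c,name,len(P),s.x,"top pts",t.sum(),np.median(C[t],0),C[t].max(0) if t.sum() else "")
    # blue pins
    bl=(pic[...,0]-pic[...,2]>80)&(C[...,2]>.095)&(C[...,2]<.13)&(C[...,0]<.75)&(C[...,0]>.35)&(C[...,1]>.1)&(C[...,1]<.4)&(d[c][1]>0)
    n,l,st,ce=cv2.connectedComponentsWithStats(bl.astype(np.uint8))
    for i in range(1,n):
        if st[i,4]>5: print(c,"blue",ce[i],C[l==i].mean(0))
# plate fit: top camera, z 0.010-.018
C=Cs["top"]; m=(abs(C[...,2]-.014)<.006)&(abs(C[...,1]+.08)<.25)&(abs(C[...,0]-.56)<.15)&(d["top"][1]>0)
pic=d["top"][0]; n,l,st,ce=cv2.connectedComponentsWithStats(m.astype(np.uint8)); i=1+np.argmax(st[1:,4])
P=C[l==i][:,:2].astype(np.float32); rct=cv2.minAreaRect(P); print("plate",rct,cv2.boxPoints(rct),np.median(C[l==i][:,2]))
E
```

```text
top pin 38 [0.5124 0.2297] top pts 46 [0.5118 0.2285 0.1071] [0.5227 0.2404 0.1181]
top short 15 [0.4377 0.3534] top pts 22 [0.4361 0.3508 0.0568] [0.443  0.3613 0.066 ]
top blue [191.5116 165.1628] [0.6621 0.1877 0.1071]
top blue [147.     185.3333] [0.5956 0.3382 0.1076]
top blue [193.5    233.2708] [0.4299 0.1804 0.1071]
top blue [168.9545 235.6364] [0.4239 0.2621 0.1062]
scene pin 174 [0.5117 0.2303] top pts 61 [0.5152 0.2325 0.1076] [0.5261 0.2433 0.1117]
scene short 55 [0.4372 0.3538] top pts 38 [0.4422 0.3556 0.0569] [0.4471 0.3643 0.0629]
scene blue [326.4255 202.2128] [0.434  0.1837 0.1075]
scene blue [349.551  217.0612] [0.4278 0.2643 0.1077]
scene blue [267.3393 244.    ] [0.6646 0.1899 0.1076]
scene blue [327.338  267.1549] [0.5993 0.3406 0.1078]
plate ((0.6169725656509399, -0.08340682089328766), (0.3724391758441925, 0.11887361109256744), 88.64358520507812) [[ 0.5531 -0.2682]
 [ 0.672  -0.271 ]
 [ 0.6808  0.1014]
 [ 0.562   0.1042]] 0.013084159672920537
```

```bash
python3 - <<'E'
from h import *
from scipy.optimize import minimize
from scipy.ndimage import map_coordinates,gaussian_filter
np.set_printoptions(precision=4,suppress=True)
d=pickle.load(open("d0.pkl","rb"))
# edge-based fit: model lines of plate top outline (z=.014), project in both cams, maximise gradient
segs=[]
def rect(x0,x1,y0,y1,z):
    return [((x0,y0,z),(x1,y0,z)),((x1,y0,z),(x1,y1,z)),((x1,y1,z),(x0,y1,z)),((x0,y1,z),(x0,y0,z))]
segs=rect(-118,102,-185,185,14)
pts=np.concatenate([np.linspace(a,b,120) for a,b in segs])/1000
G={}
for c in("top","scene"):
    g=cv2.cvtColor(d[c][0],cv2.COLOR_BGR2GRAY).astype(float); g=gaussian_filter(g,.7)
    G[c]=np.hypot(np.gradient(g,axis=0),np.gradient(g,axis=1))
def tr(p,X): 
    c,s=np.cos(p[2]),np.sin(p[2]); return np.stack([p[0]+c*X[:,0]-s*X[:,1],p[1]+s*X[:,0]+c*X[:,1],X[:,2]],-1)
def cost(p,cams):
    t=0
    for c in cams:
        uv=project(tr(p,pts),d[c][2]); t-=np.minimum(map_coordinates(G[c],[uv[:,1],uv[:,0]],order=1),15).mean()
    return t
for cams in (["top"],["scene"],["top","scene"]):
    best=None
    for dx in np.linspace(-.02,.02,9):
        for dy in np.linspace(-.02,.02,9):
            for a in np.linspace(-.06,.06,7):
                p=[.568+dx,-.083+dy,a]; v=cost(p,cams)
                if best is None or v<best[0]: best=(v,p)
    r=minimize(cost,best[1],args=(cams,),method="Nelder-Mead",options=dict(initial_simplex=np.array(best[1])+np.array([[0,0,0],[.004,0,0],[0,.004,0],[0,0,.02]])))
    print(cams,r.fun,r.x)
p=r.x; np.save("fix.npy",p)
def f2w(*X): return tr(p,np.array([X]))[0]
C=cloud(*d["top"]); CS=cloud(*d["scene"])
# features in fixture frame
for c,CC in(("top",C),("scene",CS)):
    Q=CC.reshape(-1,3)-np.array([p[0],p[1],0]); cc,s=np.cos(p[2]),np.sin(p[2])
    F=np.stack([cc*Q[:,0]+s*Q[:,1],-s*Q[:,0]+cc*Q[:,1],Q[:,2]],-1)
    bk=F[(F[:,0]>35)&0==1] if 0 else F[(F[:,0]>.035)&(F[:,0]<.09)&(abs(F[:,1])<.06)&(F[:,2]>.03)&(F[:,2]<.07)]
    for sg in(-1,1):
        b=bk[bk[:,1]*sg>0]; print(c,"block",sg,len(b),b.mean(0),b.min(0),b.max(0))
    k=F[(F[:,0]<-.06)&(F[:,0]>-.12)&(F[:,2]>.082)&(F[:,2]<.1)&(abs(F[:,1])<.19)]; print(c,"knob",len(k),np.median(k,0),k.min(0),k.max(0))
    dl=F[(F[:,0]>-.06)&(F[:,0]<.04)&(F[:,2]>.066)&(F[:,2]<.08)&(abs(F[:,1])<.19)]; print(c,"dial",len(dl),dl.mean(0),dl.min(0),dl.max(0))
for c in("top","scene"):
    im=cv2.resize(d[c][0],None,fx=4,fy=4,interpolation=cv2.INTER_CUBIC)
    def q(X): return tuple(int(v) for v in (project(f2w(*X),d[c][2])[0]+.5)*4-.5)
    for a,b in segs: cv2.line(im,q(np.array(a)/1000),q(np.array(b)/1000),(0,0,255),1)
    for yy in(-.037,.037):
        for a,b in rect(.041,.079,yy-.008,yy+.008,.054): cv2.line(im,q(a),q(b),(0,255,0),1)
    for yy in(-.015,0,.015): cv2.line(im,q((-.062,yy,.034)),q((-.048,yy,.034)),(255,0,255),1)
    b=(205,150,330,240) if c=="top" else(170,140,305,250)
    crop=im[b[1]*4:b[3]*4,b[0]*4:b[2]*4]; cv2.imwrite(f"pics/fix_{c}.png",cv2.resize(crop,None,fx=1.4,fy=1.4))
E
```

```text
['top'] -14.180231815251316 [ 0.57   -0.0807 -0.0363]
['scene'] -14.048098944016989 [ 0.5712 -0.0818 -0.0403]
['top', 'scene'] -28.17022711731846 [ 0.5702 -0.0807 -0.0363]
top block -1 51 [ 0.0605 -0.037   0.0479] [ 0.0405 -0.045   0.03  ] [ 0.0869 -0.031   0.0592]
top block 1 48 [0.0582 0.0368 0.049 ] [0.0397 0.0313 0.0324] [0.0777 0.0423 0.061 ]
top knob 40 [-0.0879 -0.1396  0.0904] [-0.0984 -0.1518  0.0824] [-0.0766 -0.1281  0.097 ]
top dial 210 [-0.0151 -0.1395  0.0717] [-0.0572 -0.1679  0.0661] [ 0.0297 -0.1127  0.0795]
scene block -1 98 [ 0.0604 -0.0325  0.0439] [ 0.0394 -0.0467  0.0306] [ 0.0796 -0.0227  0.0551]
scene block 1 104 [0.0606 0.0409 0.0441] [0.0406 0.0286 0.0302] [0.0797 0.0483 0.0559]
scene knob 36 [-0.0866 -0.1362  0.0911] [-0.0964 -0.1477  0.0828] [-0.0764 -0.1241  0.0951]
scene dial 161 [-0.0138 -0.1358  0.0717] [-0.044  -0.1659  0.066 ] [ 0.0239 -0.1092  0.0774]
```

View pics/fix_top.png

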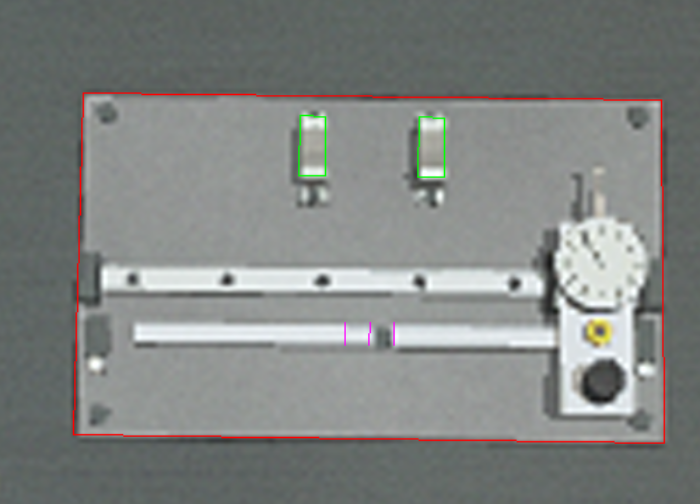

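View pics/fix_scene.png

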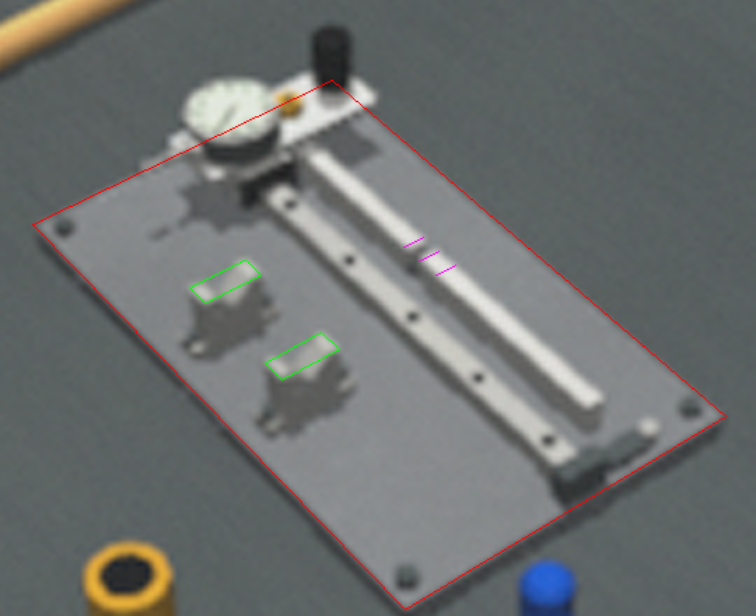

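```bash
cat >> h.py <<'E'
def frame(d,e):
    d=np.array(d)/np.linalg.norm(d); e=np.array(e)-np.dot(e,d)*d; e/=np.linalg.norm(e)
    return np.stack([np.cross(e,d),e,d],-1)
def rel(s,p,Rm):
    R0=R.from_quat(s["ee_rot"]).as_matrix()
    return (R0.T@(np.array(p)-s["tool_pos"])*1000).round(1),R.from_matrix(R0.T@Rm).as_rotvec().round(4)
E
cat > plan.py <<'E'
from h import *
a=np.radians(-3); t=np.radians(40)
u=np.array([np.cos(a),np.sin(a),0]); dp=-np.sin(t)*u+np.array([0,0,-np.cos(t)])
Rpick=frame(dp,[0,0,1]); G=np.array([.512,.230,.055])
yaw=-.0363; yf=np.array([-np.sin(yaw),np.cos(yaw),0]); xf=np.array([np.cos(yaw),np.sin(yaw),0])
dl=np.cos(t)*yf+np.array([0,0,-np.sin(t)])
Rplace=frame(dl,-yf)
F=np.array([.5702,-.0807,0])
def fx(x,y,z): return F+x*xf+y*yf+np.array([0,0,z])
E
python3 - <<'E'
from plan import *; from rig import observe
np.set_printoptions(precision=4,suppress=True)
s=observe()
print(Rpick,Rplace)
# check pin axis in tool
print(Rpick.T@[0,0,1],Rplace.T@-yf)
Rm=R.from_quat(s["ee_rot"]).as_matrix()@R.from_rotvec([0,0,1.48]).as_matrix()
print(rel(s,[.42,.32,.25],Rm)); 
s2=dict(tool_pos=np.array([.42,.32,.25]),ee_rot=R.from_matrix(Rm).as_quat())
print(rel(s2,G+.019*dp+[0,0,.13],Rpick))
print("G tcp",G+.019*dp)
E
```

```text
[[-0.0523 -0.765  -0.6419]
 [-0.9986  0.0401  0.0336]
 [ 0.      0.6428 -0.766 ]] [[ 0.9993 -0.0233  0.0278]
 [-0.0363 -0.6424  0.7655]
 [-0.     -0.766  -0.6428]]
[ 0.      0.6428 -0.766 ] [ 0.      0.6428 -0.766 ]
(array([-163.1,  330.3,  -44.5]), array([-0.  ,  0.  ,  1.48]))
(array([92.5, 76.2, 79.5]), array([-0.5659, -0.5114,  1.4054]))
G tcp [0.4998 0.2306 0.0404]
```

>>> drive_tool(
  commands=[
    [[-163, 330, -45], [0, 0, 1.48], 0.3],
    [[-163, 330, -45], [0, 0, 1.48], 0.3],
    [[-163, 330, -45], [0, 0, 1.48], 0.3],
    [[-163, 330, -45], [0, 0, 1.48], 0.3],
    [[-163, 330, -45], [0, 0, 1.48], 0.3],
    [[-163, 330, -45], [0, 0, 1.48], 0.3],
    [[-163, 330, -45], [0, 0, 1.48], 0.3],
    [[-163, 330, -45], [0, 0, 1.48], 0.3],
    [[-163, 330, -45], [0, 0, 1.48], 0.3],
  ],
  force=40,
)

```text
time: 1.68
tool_pos: [0.4199, 0.3199, 0.2505]
ee_rot: [0.997, -0.076, 0.0, -0.0]
contact_force: [0.5, 0.1, 0.1]
finger_gap: 0.0658
```

```bash
python3 - <<'E'
from plan import *; from rig import observe
np.set_printoptions(precision=4,suppress=True)
s=observe(); print(s["time"],s["tool_pos"],s["qpos"],s["finger_gap"])
print(rel(s,G+.019*dp+[0,0,.13],Rpick))
E
```

```text
1.675 [0.4199 0.3199 0.2505] [0.5192 0.1817 1.5211 0.0001 1.4387 0.6708] 0.06578627842407242
(array([92.5, 76.2, 80. ]), array([-0.5656, -0.512 ,  1.4068]))
```

>>> drive_tool(
  commands=[
    [[92.5, 76, 80], [-0.566, -0.512, 1.407], 0.3],
    [[92.5, 76, 80], [-0.566, -0.512, 1.407], 0.3],
    [[92.5, 76, 80], [-0.566, -0.512, 1.407], 0.3],
    [[92.5, 76, 80], [-0.566, -0.512, 1.407], 0.3],
    [[92.5, 76, 80], [-0.566, -0.512, 1.407], 0.3],
    [[92.5, 76, 80], [-0.566, -0.512, 1.407], 0.3],
    [[92.5, 76, 80], [-0.566, -0.512, 1.407], 0.3],
    [[92.5, 76, 80], [-0.566, -0.512, 1.407], 0.3],
    [[92.5, 76, 80], [-0.566, -0.512, 1.407], 0.3],
    [[92.5, 76, 80], [-0.566, -0.512, 1.407], 0.3],
    [[92.5, 76, 80], [-0.566, -0.512, 1.407], 0.3],
  ],
)

```text
time: 3.05
tool_pos: [0.4994, 0.2314, 0.1706]
ee_rot: [-0.647, 0.681, 0.248, -0.235]
contact_force: [-0.1, -0.2, -0.2]
finger_gap: 0.0659
```

```bash
python3 - <<'E'
from plan import *; from rig import *
np.set_printoptions(precision=4,suppress=True)
s=observe(); print(s["time"],s["tool_pos"],s["qpos"],s["finger_gap"])
print(rel(s,G+.019*dp+[0,0,.13],Rpick))
print(rel(s,G+.019*dp,Rpick))
p,dep=read_camera("wrist"); m=camera_model("wrist"); cv2.imwrite("pics/w1.png",p); cv2.imwrite("pics/s1.png",read_camera("scene")[0][100:330,150:430])
C=cloud(p,dep,m,(s["tool_pos"],s["ee_rot"]))
q=(np.hypot(C[...,0]-.512,C[...,1]-.23)<.035)&(C[...,2]>.015)&(C[...,2]<.1)&(dep>0)
P=C[q]; print(len(P),np.median(P,0))
from scipy.optimize import least_squares
r=least_squares(lambda v:np.hypot(P[:,0]-v[0],P[:,1]-v[1])-.013,[.512,.23],loss="soft_l1",f_scale=.002); print(r.x, C[(np.hypot(C[...,0]-.512,C[...,1]-.23)<.02)&(dep>0)].max(0))
E
```

```text
3.05 [0.4994 0.2314 0.1706] [0.1942 0.6591 1.167  0.1729 1.9923 1.8309] 0.06594097716085168
(array([ 0.7, -0.4, -0.1]), array([-0.0006,  0.0002,  0.0017]))
(array([  0.9, -83.9,  99.5]), array([-0.0006,  0.0002,  0.0017]))
1905 [0.5244 0.2276 0.0643]
[0.5129 0.2284] [0.5319 0.2497 0.1102]
```

View pics/w1.png

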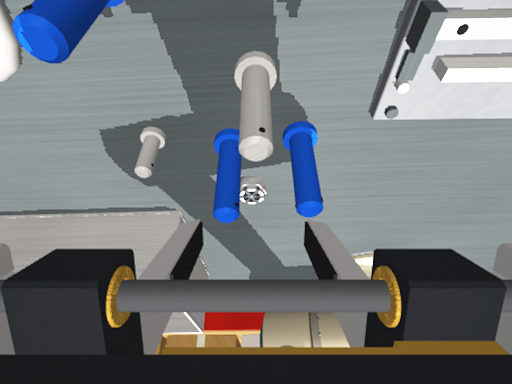

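View pics/s1.png

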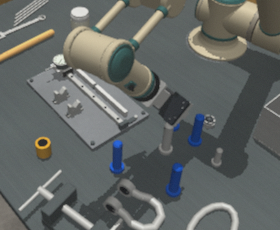

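>>> drive_tool(
  commands=[
    [[1.5, -28, 33], [0, 0, 0], 0.3],
    [[1.5, -56, 66], [0, 0, 0], 0.3],
    [[1.5, -75, 89], [0, 0, 0], 0.3],
    [[1.5, -84, 99.5], [0, 0, 0], 0.3],
    [[1.5, -84, 99.5], [0, 0, 0], 0.3],
    [[1.5, -84, 99.5], [0, 0, 0], 1],
    [[1.5, -84, 99.5], [0, 0, 0], 1],
    [[1.5, -84, 99.5], [0, 0, 0], 1],
    [[1.5, -84, 99.5], [0, 0, 0], 1],
    [[1.5, -84, 99.5], [0, 0, 0], 1],
    [[1.5, -84, 99.5], [0, 0, 0], 1],
  ],
  force=50,
)

```text
time: 4.53
tool_pos: [0.4999, 0.2297, 0.0405]
ee_rot: [-0.646, 0.682, 0.248, -0.235]
contact_force: [0.2, 0.1, 1.8]
finger_gap: 0.0245
```

```bash
python3 - <<'E'
from plan import *; from rig import *
np.set_printoptions(precision=4,suppress=True)
s=observe(); print(s["time"],s["tool_pos"],s["qpos"],s["finger_gap"],s["contact_force"],s["torque"])
cv2.imwrite("pics/w2.png",read_camera("wrist")[0])
print(rel(s,s["tool_pos"]+[0,0,.02],Rpick))
print(rel(s,s["tool_pos"]+[0,0,.14],Rpick))
E
```

```text
4.525 [0.4999 0.2297 0.0405] [0.1913 0.7634 1.2998 0.1599 1.7594 1.7904] 0.024540626811044644 [0.1893 0.1394 1.8027] [ 0.0874 -0.0359 -0.0761]
(array([ -0. ,  12.9, -15.3]), array([ 0.0001,  0.0013, -0.0012]))
(array([  -0. ,   90. , -107.2]), array([ 0.0001,  0.0013, -0.0012]))
```

View pics/w2.png

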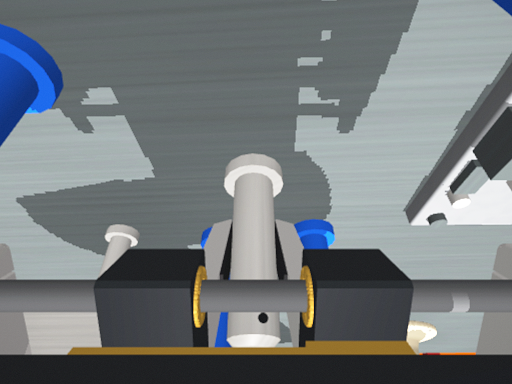

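>>> drive_tool(
  commands=[
    [[0, 13, -15], [0, 0, 0], 1],
    [[0, 40, -48], [0, 0, 0], 1],
    [[0, 75, -90], [0, 0, 0], 1],
    [[0, 110, -132], [0, 0, 0], 1],
    [[0, 110, -132], [0, 0, 0], 1],
  ],
)

```text
time: 5.2
tool_pos: [0.5022, 0.2297, 0.2159]
ee_rot: [-0.648, 0.683, 0.246, -0.231]
contact_force: [-0.6, -0.3, -7.2]
finger_gap: 0.0247
```

```bash
python3 - <<'E'
from plan import *; from rig import *
np.set_printoptions(precision=4,suppress=True)
s=observe(); print(s["time"],s["tool_pos"],s["finger_gap"],s["contact_force"],s["torque"])
cv2.imwrite("pics/w3.png",read_camera("wrist")[0])
T=fx(.06,.005,.06)+.019*dl
print(T, rel(s,T+[0,0,.12],Rplace))
m=(T+[0,0,.12]+s["tool_pos"])/2; print(rel(s,m+[0,0,.03],Rplace))
E
```

```text
5.2 [0.5022 0.2297 0.2159] 0.024728590508947566 [-0.5971 -0.2541 -7.1739] [-0.0733 -0.847  -0.0212]
[ 0.6309 -0.0633  0.0478] (array([ 285.8, -141.6,  -54.8]), array([ 1.1924, -0.1573, -1.7189]))
(array([142.8, -51.7, -50.6]), array([ 1.1924, -0.1573, -1.7189]))
```

View pics/w3.png

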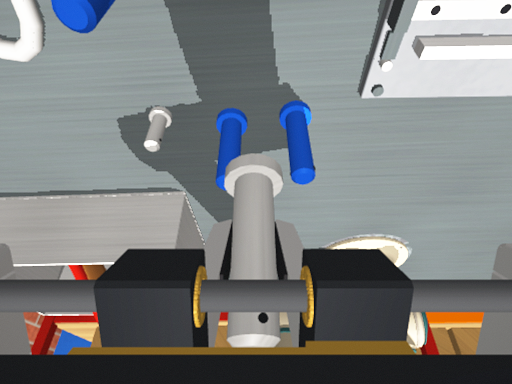

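>>> drive_tool(
  commands=[
    [[26, -13, -5], [0.108, -0.014, -0.156], 1],
    [[52, -26, -10], [0.217, -0.029, -0.313], 1],
    [[78, -39, -15], [0.325, -0.043, -0.469], 1],
    [[104, -51, -20], [0.434, -0.057, -0.625], 1],
    [[130, -64, -25], [0.542, -0.071, -0.781], 1],
    [[156, -77, -30], [0.65, -0.086, -0.938], 1],
    [[182, -90, -35], [0.759, -0.1, -1.094], 1],
    [[208, -103, -40], [0.867, -0.114, -1.25], 1],
    [[234, -116, -45], [0.976, -0.129, -1.406], 1],
    [[260, -129, -50], [1.084, -0.143, -1.563], 1],
    [[286, -142, -55], [1.192, -0.157, -1.719], 1],
    [[286, -142, -55], [1.192, -0.157, -1.719], 1],
  ],
)

```text
time: 6.75
tool_pos: [0.6277, -0.0676, 0.1564]
ee_rot: [0.906, -0.022, 0.0, -0.422]
contact_force: [-0.1, 0.3, -5.4]
finger_gap: 0.0251
```

```bash
python3 - <<'E'
from plan import *; from rig import *
np.set_printoptions(precision=4,suppress=True)
s=observe(); print(s["time"],s["tool_pos"],s["qpos"],s["finger_gap"],s["contact_force"],s["torque"])
cv2.imwrite("pics/w4.png",read_camera("wrist")[0])
p,dep=read_camera("scene");m=camera_model("scene"); cv2.imwrite("pics/s4.png",cv2.resize(p[60:290,130:390],None,fx=2.5,fy=2.5))
p2,dep2=read_camera("top");m2=camera_model("top"); cv2.imwrite("pics/t4.png",cv2.resize(p2[120:260,190:350],None,fx=3.5,fy=3.5))
pickle.dump((s,p,dep,m,p2,dep2,m2),open("d4.pkl","wb"))
T=fx(.06,.005,.06)+.019*dl
print(rel(s,T+[0,0,.12],Rplace),rel(s,T,Rplace))
E
```

```text
6.75 [ 0.6277 -0.0676  0.1564] [-0.6297  0.6213  1.4097  0.685   1.675  -0.7124] 0.025118922761057132 [-0.091   0.2653 -5.4415] [-1.1946  0.0859  0.0193]
(array([  2.8, -11.6,  -4. ]), array([ 0.0016,  0.0089, -0.0164])) (array([ 5. , 80.2, 73.3]), array([ 0.0016,  0.0089, -0.0164]))
```

View pics/w4.png

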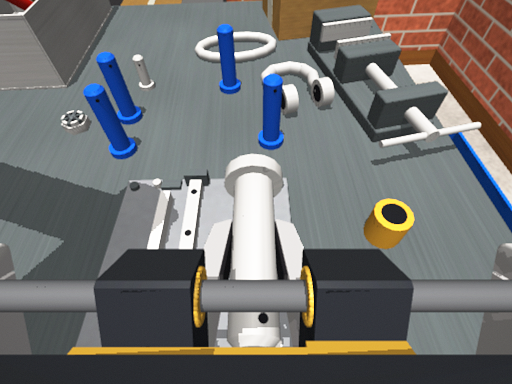

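View pics/s4.png

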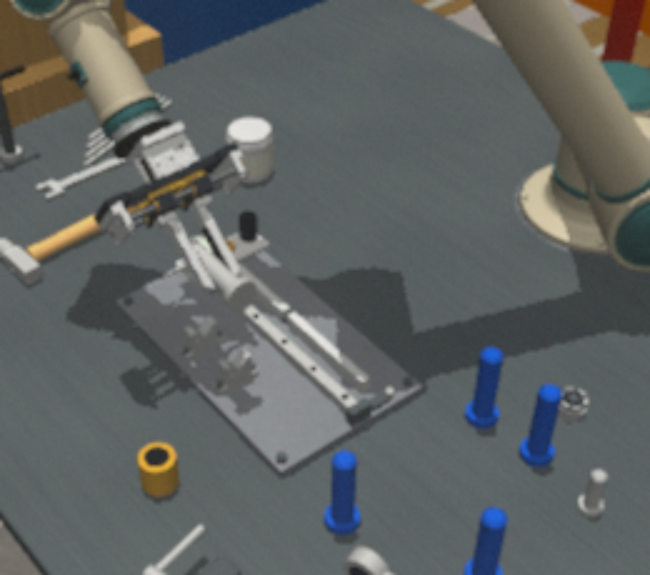

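View pics/t4.png

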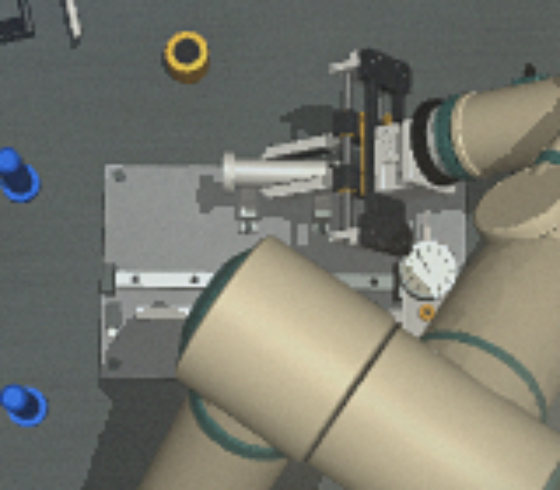

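```bash
python3 - <<'E'
from plan import *; from rig import *
np.set_printoptions(precision=4,suppress=True)
s=observe(); print(s["time"])
T=fx(.06,.005,.06)+.019*dl
print(rel(s,T+[0,0,.06],Rplace))
E
```

```text
6.9
(array([ 4. , 40.5, 34.3]), array([ 0.0013,  0.0096, -0.0119]))
```

>>> drive_tool(
  commands=[
    [[2, 20, 17], [0, 0.005, -0.005], 1],
    [[4, 40, 34], [0.001, 0.009, -0.01], 1],
    [[4, 40, 34], [0.001, 0.009, -0.01], 1],
    [[4, 40, 34], [0.001, 0.009, -0.01], 1],
  ],
)

```text
time: 7.4
tool_pos: [0.6326, -0.0628, 0.1119]
ee_rot: [0.906, -0.015, 0.01, -0.422]
contact_force: [-0.4, -0.3, -4.9]
finger_gap: 0.0251
```

```bash
python3 - <<'E'
from plan import *; from rig import *
from scipy.optimize import least_squares
np.set_printoptions(precision=4,suppress=True)
s=observe(); print(s["time"],s["tool_pos"],s["contact_force"],s["qvel"])
p,dep=read_camera("wrist");m=camera_model("wrist"); cv2.imwrite("pics/w5.png",p)
T=fx(.06,.005,.06)+.019*dl
print(rel(s,T+[0,0,.06],Rplace))
C=cloud(p,dep,m,(np.zeros(3),[0,0,0,1])) # tool frame
ax=Rplace.T@-yf; c0=np.array([0,0,-.019])
D=C-c0; al=D@ax; rad=np.linalg.norm(D-al[...,None]*ax,axis=-1)
q=(rad<.02)&(al>-.042)&(al<.05)&(dep>0)&(abs(C[...,0])<.0125); P=C[q]
b1=np.array([1.,0,0]); b2=np.cross(ax,b1)
def res(v):
    a=ax+v[2]*b1+v[3]*b2; a/=np.linalg.norm(a); o=c0+v[0]*b1+v[1]*b2; E=P-o; return np.linalg.norm(E-(E@a)[:,None]*a,axis=1)-.013
r=least_squares(res,[0,0,0,0],loss="soft_l1",f_scale=.001); print(len(P),"off mm",r.x[:2]*1000,"ang",r.x[2:],"rms",np.std(r.fun))
h=(rad<.03)&(dep>0)&(al<-.03); print("head al range",np.percentile(al[h],[1,5,50]), np.percentile(al[(rad<.016)&(dep>0)&(al<.07)],[99.5]))
hh=(rad>.0155)&(rad<.02)&(al<-.035)&(al>-.07)&(dep>0); print(np.histogram(al[hh],bins=np.arange(-.07,-.034,.002)))
E
```

```text
7.4 [ 0.6326 -0.0628  0.1119] [-0.4269 -0.2859 -4.9186] [-0.0074 -0.0065 -0.0143 -0.0007 -0.0038 -0.0033]
(array([-1.7,  3.6,  2.2]), array([ 0.0015, -0.0023,  0.0038]))
5233 off mm [ 0.9593 -1.115 ] ang [-0.0002  0.0033] rms 0.0008401802470843277
head al range [-0.2693 -0.2584 -0.0449] [0.0552]
(array([  0,   0,   0,   0,   0,   0,   1,  45, 121, 112, 111, 115, 477,
        13,   0,   0,   0]), array([-0.07 , -0.068, -0.066, -0.064, -0.062, -0.06 , -0.058, -0.056,
       -0.054, -0.052, -0.05 , -0.048, -0.046, -0.044, -0.042, -0.04 ,
       -0.038, -0.036]))
```

View pics/w5.png

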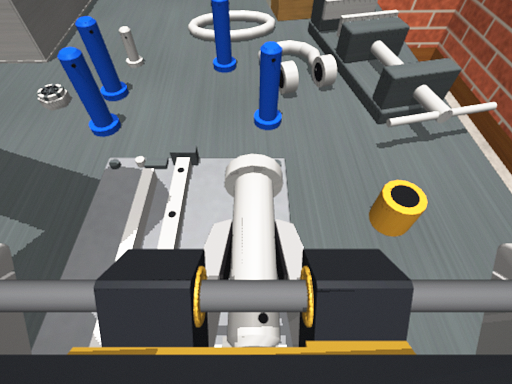

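```bash
python3 - <<'E'
from plan import *; from rig import *
np.set_printoptions(precision=4,suppress=True)
s=observe(); print(s["time"],s["qvel"])
T=fx(.06,.005,.06)+.019*dl
print(rel(s,T+[0,0,.006],Rplace))
E
```

```text
7.45 [-0.0057 -0.0005 -0.0052 -0.0037 -0.004  -0.0033]
(array([-2.2, 44.7, 37.4]), array([ 0.0021, -0.003 ,  0.0043]))
```

>>> drive_tool(
  commands=[
    [[-2, 15, 12], [0.002, -0.003, 0.004], 1],
    [[-2, 30, 25], [0.002, -0.003, 0.004], 1],
    [[-2, 40, 33], [0.002, -0.003, 0.004], 1],
    [[-2, 44.5, 37.5], [0.002, -0.003, 0.004], 1],
    [[-2, 44.5, 37.5], [0.002, -0.003, 0.004], 1],
    [[-2, 44.5, 37.5], [0.002, -0.003, 0.004], 1],
  ],
)

```text
time: 8.2
tool_pos: [0.631, -0.0638, 0.0527]
ee_rot: [0.906, -0.017, 0.007, -0.423]
contact_force: [0.1, 0.1, -5.8]
finger_gap: 0.025
```

```bash
python3 - <<'E'
from plan import *; from rig import *
np.set_printoptions(precision=4,suppress=True)
s=observe(); print(s["time"],s["qvel"],s["contact_force"],s["torque"])
p,dep=read_camera("scene"); cv2.imwrite("pics/s6.png",cv2.resize(p[140:260,170:310],None,fx=5,fy=5,interpolation=cv2.INTER_CUBIC))
p,dep=read_camera("top"); cv2.imwrite("pics/t6.png",cv2.resize(p[150:240,210:330],None,fx=5,fy=5,interpolation=cv2.INTER_CUBIC))
s=observe()
T=fx(.06,.005,.06)+.019*dl
print(rel(s,T+[0,0,.006],Rplace),rel(s,T+[0,0,0.00],Rplace))
print("grasp pt fix", (np.stack([xf,yf,[0,0,1]])@(s["tool_pos"]-.019*R.from_quat(s["ee_rot"]).as_matrix()[:,2]-F)))
E
```

```text
8.2 [ 0.0005 -0.0067 -0.0036 -0.0026 -0.0003  0.0016] [ 0.0777  0.0656 -5.7806] [-1.1593  0.1604  0.023 ]
(array([-0.1, -1.1, -0.2]), array([-0.0002, -0.0003, -0.001 ])) (array([-0.1,  3.5,  3.7]), array([-0.0002, -0.0003, -0.001 ]))
grasp pt fix [0.0601 0.0044 0.065 ]
```

View pics/s6.png

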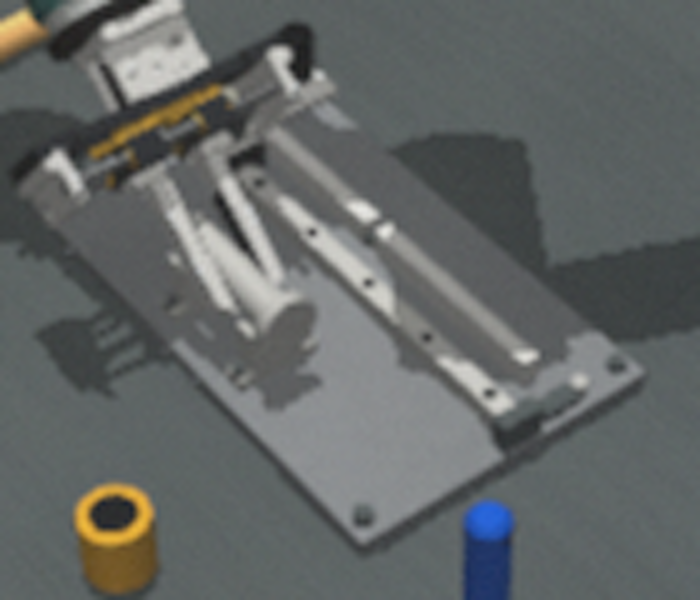

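View pics/t6.png

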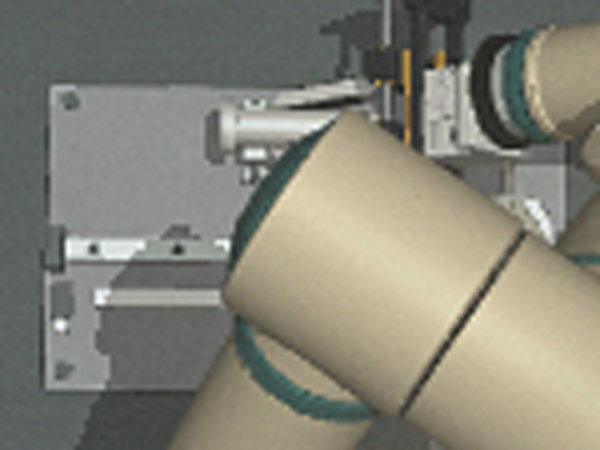

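>>> drive_tool(
  commands=[
    [[0, 1.5, 1.3], [0, 0, 0], 1],
    [[0, 3.0, 2.5], [0, 0, 0], 1],
    [[0, 3.0, 2.5], [0, 0, 0], 1],
  ],
)

```text
time: 8.68
tool_pos: [0.6304, -0.0636, 0.0483]
ee_rot: [0.906, -0.017, 0.007, -0.423]
contact_force: [-2.1, -0.1, -5.1]
finger_gap: 0.0253
```

>>> drive_tool(
  commands=[
    [[0, 0.8, 0.6], [0, 0, 0], 1],
    [[0, 0.8, 0.6], [0, 0, 0], 1],
  ],
)

```text
time: 8.93
tool_pos: [0.6303, -0.0635, 0.048]
ee_rot: [0.906, -0.017, 0.007, -0.423]
contact_force: [-2.8, 0.1, -1.2]
finger_gap: 0.025
```

>>> drive_tool(
  commands=[
    [[-0.7, 0.3, 0.2], [0, 0, 0], 1],
    [[-0.7, 0.8, 0.6], [0, 0, 0], 1],
    [[-0.7, 0.8, 0.6], [0, 0, 0], 1],
  ],
)

```text
time: 9.3
tool_pos: [0.6303, -0.0635, 0.0479]
ee_rot: [0.906, -0.017, 0.008, -0.424]
contact_force: [-1.7, -1.3, 5.2]
finger_gap: 0.0251
```

>>> drive_tool(
  commands=[
    [[-0.7, 0, 0], [0, 0, 0], 0.75],
    [[-0.7, 0, 0], [0, 0, 0], 0.72],
    [[-0.7, 0, 0], [0, 0, 0], 0.69],
    [[-0.7, 0, 0], [0, 0, 0], 0.64],
    [[-0.7, 0, 0], [0, 0, 0], 0.55],
    [[-0.7, 0, 0], [0, 0, 0], 0.5],
    [[-0.7, 0, 0], [0, 0, 0], 0.5],
  ],
  force=8,
)

```text
time: 10.18
tool_pos: [0.6292, -0.0638, 0.0463]
ee_rot: [0.906, -0.017, 0.007, -0.423]
contact_force: [-0.2, 0.2, -0.4]
finger_gap: 0.047
```

```bash
python3 - <<'E'
from plan import *; from rig import *
np.set_printoptions(precision=4,suppress=True)
p,dep=read_camera("scene"); cv2.imwrite("pics/s7.png",cv2.resize(p[140:260,170:310],None,fx=5,fy=5,interpolation=cv2.INTER_CUBIC))
p,dep=read_camera("wrist"); cv2.imwrite("pics/w7.png",p)
s=observe(); print(s)
# retreat along -d by 120
E
```

```text
{'time': 10.275, 'qpos': array([-0.6274,  0.7315,  1.5076,  0.6911,  1.5083, -0.8575]), 'qvel': array([ 0.0009, -0.0016, -0.0006,  0.0009,  0.0016, -0.0014]), 'joint_torque': array([  0.004 , -56.1335, -15.2156,   2.5762,   3.013 ,   0.0122]), 'tool_pos': array([ 0.6292, -0.0638,  0.0463]), 'ee_rot': array([ 0.906 , -0.0171,  0.0071, -0.4228]), 'contact_force': array([ 0.0753, -1.1238,  0.6185]), 'torque': array([-0.3428,  0.0301,  0.0256]), 'finger_gap': 0.0471243954563944}
```

View pics/s7.png

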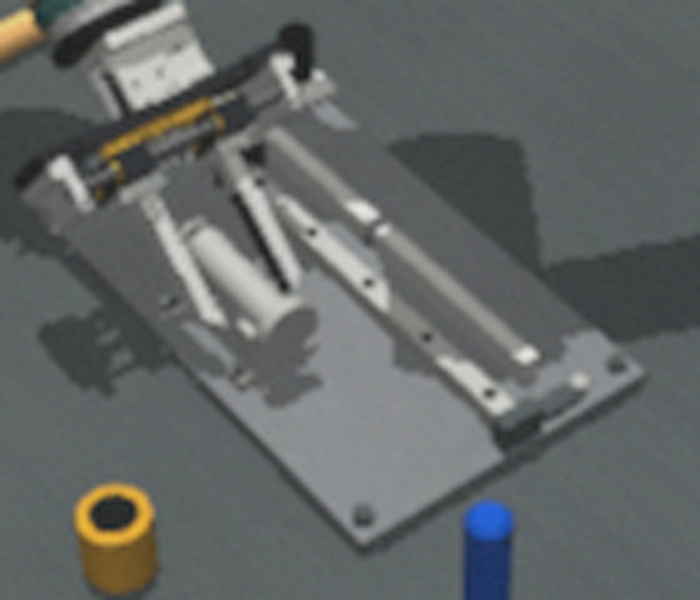

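View pics/w7.png

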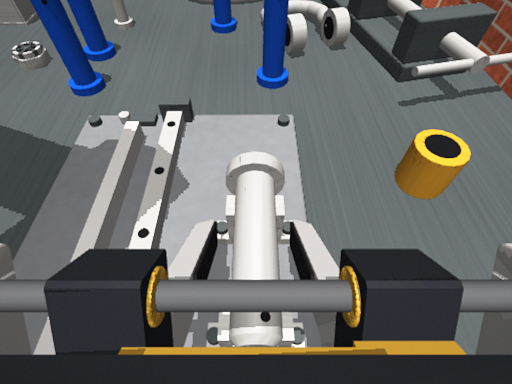

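>>> drive_tool(
  commands=[
    [[0, -8, -6], [0, 0, 0], 0.4],
    [[0, -35, -29], [0, 0, 0], 0.4],
    [[0, -75, -63], [0, 0, 0], 0.4],
    [[0, -110, -92], [0, 0, 0], 0.4],
    [[0, -110, -92], [0, 0, 0], 0.4],
  ],
)

```text
time: 10.9
tool_pos: [0.6308, -0.0642, 0.1942]
ee_rot: [0.907, -0.015, 0.011, -0.421]
contact_force: [0.8, -0.8, -0.2]
finger_gap: 0.0563
```

```bash
cat >> plan.py <<'E'
Rk=frame([0,0,-1],-xf)
E
python3 - <<'E'
from plan import *; from rig import *
np.set_printoptions(precision=4,suppress=True)
s=observe(); print(s["time"],s["tool_pos"],s["qpos"],s["qvel"])
K=fx(-.088,-.138,.059)
print(Rk, K, rel(s,K+[0,0,.11],Rk))
E
```

```text
10.9 [ 0.6308 -0.0642  0.1942] [-0.6269  0.5835  1.3783  0.6994  1.7156 -0.686 ] [-0.0014  0.051   0.0702 -0.0416 -0.0477 -0.0154]
[[-0.0363 -0.9993  0.    ]
 [-0.9993  0.0363  0.    ]
 [-0.      0.     -1.    ]] [ 0.4772 -0.2154  0.059 ] (array([-148.1,  119.6, -104.1]), array([-0.684 ,  0.6746,  1.4644]))
```

>>> drive_tool(
  commands=[
    [[-15, 12, -10], [-0.068, 0.067, 0.146], 0.4],
    [[-30, 24, -21], [-0.137, 0.135, 0.293], 0.4],
    [[-45, 36, -31], [-0.205, 0.202, 0.439], 0.4],
    [[-59, 48, -42], [-0.274, 0.27, 0.586], 0.4],
    [[-74, 60, -52], [-0.342, 0.337, 0.732], 0.4],
    [[-89, 72, -62], [-0.41, 0.405, 0.879], 0.4],
    [[-104, 84, -73], [-0.479, 0.472, 1.025], 0.4],
    [[-118, 96, -83], [-0.547, 0.54, 1.171], 0.4],
    [[-133, 108, -94], [-0.616, 0.607, 1.318], 0.4],
    [[-148, 120, -104], [-0.684, 0.675, 1.464], 0.4],
    [[-148, 120, -104], [-0.684, 0.675, 1.464], 0.4],
    [[-148, 120, -104], [-0.684, 0.675, 1.464], 0.4],
  ],
)

```text
time: 12.4
tool_pos: [0.4757, -0.2143, 0.1643]
ee_rot: [-0.695, 0.719, 0.005, -0.001]
contact_force: [0.3, 0.5, 0.8]
finger_gap: 0.0563
```

```bash
python3 - <<'E'
from plan import *; from rig import *
np.set_printoptions(precision=4,suppress=True)
s=observe(); print(s["time"],s["tool_pos"],s["qpos"],s["qvel"])
p,dep=read_camera("wrist");m=camera_model("wrist"); cv2.imwrite("pics/w8.png",p); tool=(s["tool_pos"],s["ee_rot"])
p2,dep2=read_camera("scene"); cv2.imwrite("pics/s8.png",cv2.resize(p2[140:260,170:310],None,fx=5,fy=5,interpolation=cv2.INTER_CUBIC))
p3,dep3=read_camera("top"); cv2.imwrite("pics/t8.png",cv2.resize(p3[150:240,210:330],None,fx=5,fy=5,interpolation=cv2.INTER_CUBIC))
pickle.dump((s,p,dep,m,p2,dep2,p3,dep3),open("d8.pkl","wb"))
C=cloud(p,dep,m,tool); Q=(C-F)@np.stack([xf,yf,[0,0,1]]).T
k=(dep>0)&(Q[...,2]>.086)&(Q[...,2]<.1)&(Q[...,0]<-.06)&(Q[...,0]>-.12)&(abs(Q[...,1]+.138)<.03); print("knob",k.sum(),Q[k].min(0),Q[k].max(0),np.median(Q[k],0))
K=fx(-.088,-.138,.059); print(rel(s,K+[0,0,.11],Rk))
for n,dd,pp in(("scene",dep2,p2),("top",dep3,p3)):
    C=cloud(pp,dd,camera_model(n)); Q2=(C-F)@np.stack([xf,yf,[0,0,1]]).T
    q=(dd>0)&(abs(Q2[...,0]-.06)<.025)&(Q2[...,1]>-.07)&(Q2[...,1]<.08)&(Q2[...,2]>.05)&(Q2[...,2]<.09); print(n,q.sum(),Q2[q].min(0),Q2[q].max(0),np.median(Q2[q],0))
E
```

```text
12.4 [ 0.4757 -0.2143  0.1643] [-0.5573  0.2287  1.677   0.0007  1.245   1.0476] [-0.0078 -0.0015 -0.0058 -0.0051  0.0002  0.0135]
knob 548 [-0.0984 -0.1529  0.086 ] [-0.0753 -0.1297  0.0939] [-0.0862 -0.1413  0.0919]
(array([ 1. , -1.6, -4.7]), array([0.0076, 0.0051, 0.002 ]))
scene 312 [ 0.041  -0.0481  0.0503] [0.0794 0.0647 0.0828] [0.0654 0.0212 0.0682]
top 288 [ 0.038  -0.0483  0.05  ] [0.0786 0.0596 0.0814] [0.0566 0.0074 0.0681]
```

View pics/w8.png

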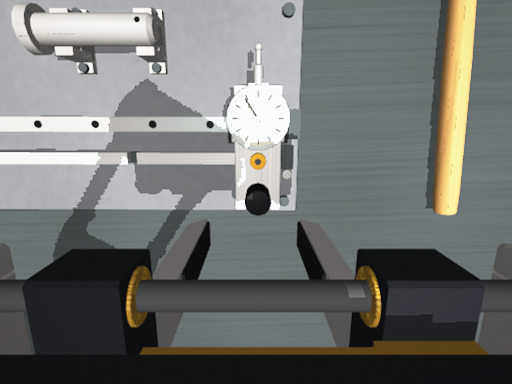

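View pics/s8.png

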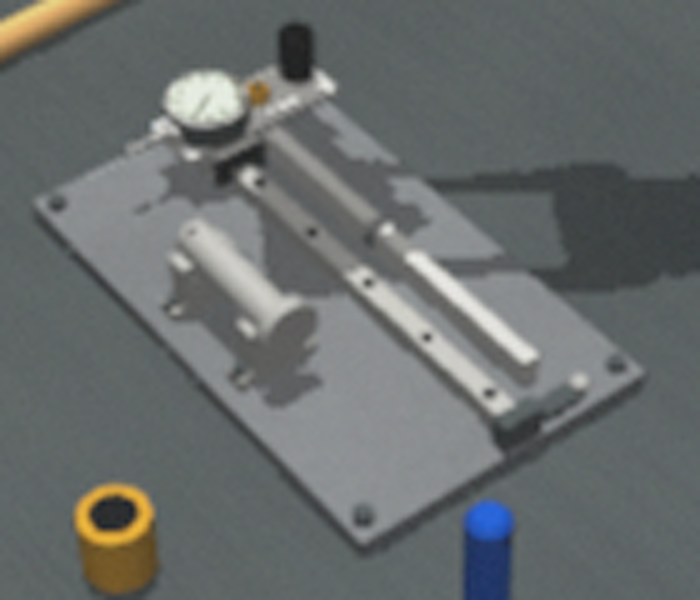

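View pics/t8.png

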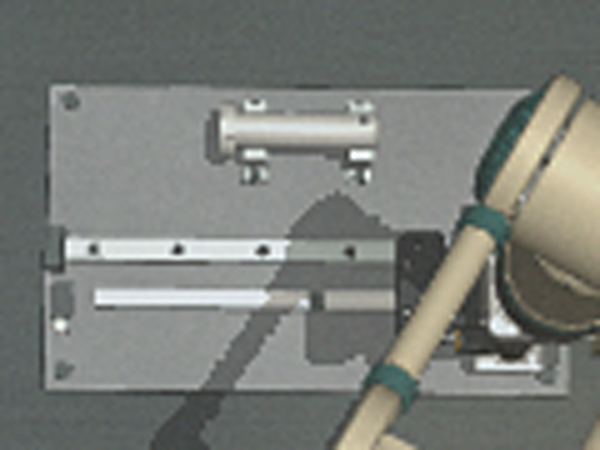

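```bash
python3 - <<'E'
from plan import *; from rig import camera_model
np.set_printoptions(precision=4,suppress=True)
s,p,dep,m,p2,dep2,p3,dep3=pickle.load(open("d8.pkl","rb")); tool=(s["tool_pos"],s["ee_rot"])
d0=pickle.load(open("d0.pkl","rb"))
B=np.stack([xf,yf,[0,0,1]])
def ray(u,v,z,m,tool=None):
    f=192/np.tan(np.radians(m["vertical_fov"])/2); r=np.array([(u-m["cx"])/f,-(v-m["cy"])/f,-1.])
    if "eye" in m: o=m["eye"]; r=R.from_quat(m["attitude"]).as_matrix()@r
    else:
        T=m["T_tool_cam"]; A=R.from_quat(tool[1]).as_matrix(); o=A@T[:3,3]+tool[0]; r=A@T[:3,:3]@r
    return B@(o+r*(z-o[2])/r[2]-F)
# intensity profile along strip in each camera
for nm,pic,mm,tl in(("wrist",p,m,tool),("top",d0["top"][0],d0["top"][2],None),("scene",d0["scene"][0],d0["scene"][2],None)):
    g=cv2.cvtColor(pic,cv2.COLOR_BGR2GRAY).astype(np.float32); ys=np.arange(-.03,.031,.0005)
    prof=0
    for x in(-.059,-.057,-.055,-.053,-.051):
        X=np.array([fx(x,y,.034) for y in ys]); uv=project(X,mm,tl).astype(np.float32)
        prof=prof+cv2.remap(g,uv[:,:1].copy(),uv[:,1:].copy(),cv2.INTER_LINEAR)[:,0]/5
    gr=np.gradient(cv2.GaussianBlur(prof[:,None],(1,5),1)[:,0]); 
    dark=ys[prof<prof.min()*.5+np.median(prof)*.5]; print(nm,"dark",dark.min(),dark.max(),"min at",ys[prof.argmin()],"steep",ys[gr.argmin()],ys[gr.argmax()])
# dial tip / knob/ rail reference: V-block and plunger in wrist
for n,u,v,z in(("plunger",258,161,.062),("knob top ctr",258,194,.093),("dial c",258.5,116,.074),("notch",132,157,.034),("plate corner top right",300,0,.014)): print(n,ray(u,v,z,m,tool))
cv2.imwrite("pics/w8c.png",cv2.resize(p[90:230,70:310],None,fx=3.3,fy=3.3,interpolation=cv2.INTER_CUBIC))
E
```

```text
wrist dark -0.013499999999999984 -0.004499999999999976 min at -0.011999999999999983 steep -0.013499999999999984 -0.003999999999999976
top dark -0.012999999999999984 -0.002999999999999975 min at -0.00799999999999998 steep -0.013499999999999984 -0.002999999999999975
scene dark -0.011999999999999983 -0.002999999999999975 min at -0.007499999999999979 steep -0.011499999999999982 -0.0034999999999999754
plunger [-0.0541 -0.1415  0.062 ]
knob top ctr [-0.0793 -0.1413  0.093 ]
dial c [-0.0129 -0.1415  0.074 ]
notch [-0.0535 -0.0093  0.034 ]
plate corner top right [ 0.0998 -0.1827  0.014 ]
```

View pics/w8c.png

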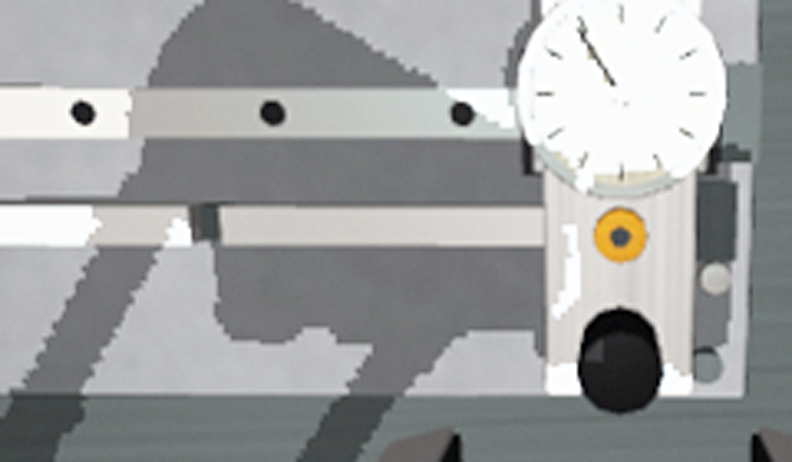

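```bash
python3 - <<'E'
from plan import *; from rig import *
np.set_printoptions(precision=4,suppress=True)
s=observe(); print(s["time"],s["tool_pos"],s["contact_force"])
K=fx(-.088,-.140,.060); print(rel(s,K,Rk))
E
```

```text
12.55 [ 0.4756 -0.2149  0.1646] [-0.6209  0.6889  0.8807]
(array([  2.9,  -2.4, 104.6]), array([0.0075, 0.0042, 0.0002]))
```

>>> drive_tool(
  commands=[
    [[3, -2.5, 35], [0.0075, 0.004, 0], 0.4],
    [[3, -2.5, 65], [0.0075, 0.004, 0], 0.4],
    [[3, -2.5, 90], [0.0075, 0.004, 0], 0.4],
    [[3, -2.5, 104.5], [0.0075, 0.004, 0], 0.4],
    [[3, -2.5, 104.5], [0.0075, 0.004, 0], 0.4],
    [[3, -2.5, 104.5], [0.0075, 0.004, 0], 0.4],
  ],
  force=20,
)

```text
time: 13.3
tool_pos: [0.478, -0.2181, 0.0611]
ee_rot: [-0.694, 0.72, -0.001, 0.0]
contact_force: [-0.0, 0.2, -0.5]
finger_gap: 0.0563
```

```bash
python3 - <<'E'
from plan import *; from rig import *
np.set_printoptions(precision=4,suppress=True)
s=observe(); print(s["time"],s["tool_pos"],s["contact_force"],s["finger_gap"])
p,dep=read_camera("wrist"); cv2.imwrite("pics/w9.png",p)
K=fx(-.088,-.140,.060); print(rel(s,K,Rk))
E
```

```text
13.3 [ 0.478  -0.2181  0.0611] [-0.0252  0.2397 -0.5461] 0.056344425754052206
(array([-0.6,  0.9,  1.1]), array([-0.0015, -0.0015, -0.0002]))
```

View pics/w9.png

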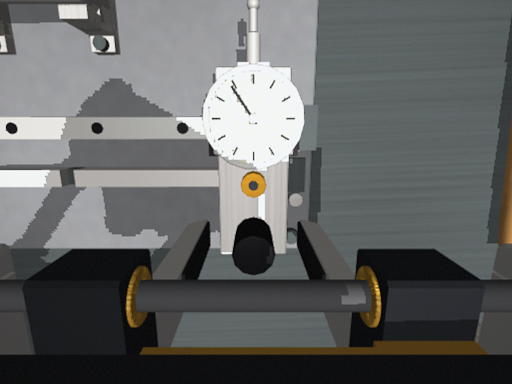

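>>> drive_tool(
  commands=[
    [[0, 0, 0], [0, 0, 0], 1],
    [[0, 0, 0], [0, 0, 0], 1],
    [[0, 0, 0], [0, 0, 0], 1],
    [[0, 0, 0], [0, 0, 0], 1],
    [[0, 0, 0], [0, 0, 0], 1],
    [[0, 0, 0], [0, 0, 0], 1],
  ],
  force=30,
)

```text
time: 14.1
tool_pos: [0.4773, -0.2176, 0.0604]
ee_rot: [-0.694, 0.72, -0.0, -0.0]
contact_force: [0.3, 1.0, 1.8]
finger_gap: 0.0235
```

```bash
python3 - <<'E'
from plan import *; from rig import *
np.set_printoptions(precision=4,suppress=True)
s=observe(); print(s["time"],s["tool_pos"],s["contact_force"],s["finger_gap"])
B=np.stack([xf,yf,[0,0,1]]); print("fix",B@(s["tool_pos"]-F))
print(rel(s,s["tool_pos"]+.1*yf,Rk))
E
```

```text
14.1 [ 0.4773 -0.2176  0.0604] [0.3023 0.9696 1.8473] 0.02348546806163381
fix [-0.0878 -0.1401  0.0604]
(array([-100. ,    0. ,   -0.1]), array([-0.    , -0.0006, -0.0003]))
```

>>> drive_tool(
  commands=[
    [[-5, 0, 0], [0, 0, 0], 1],
    [[-18, 0, 0], [0, 0, 0], 1],
    [[-33, 0, 0], [0, 0, 0], 1],
    [[-48, 0, 0], [0, 0, 0], 1],
    [[-63, 0, 0], [0, 0, 0], 1],
    [[-78, 0, 0], [0, 0, 0], 1],
    [[-91, 0, 0], [0, 0, 0], 1],
    [[-102, 0, 0], [0, 0, 0], 1],
    [[-110, 0, 0], [0, 0, 0], 1],
    [[-110, 0, 0], [0, 0, 0], 1],
    [[-110, 0, 0], [0, 0, 0], 1],
  ],
)

```text
time: 15.48
tool_pos: [0.4813, -0.1068, 0.0604]
ee_rot: [-0.694, 0.72, 0.0, 0.0]
contact_force: [-0.9, 2.6, 4.3]
finger_gap: 0.0234
```

```bash
python3 - <<'E'
from plan import *; from rig import *
np.set_printoptions(precision=4,suppress=True)
s=observe(); print(s["time"],s["tool_pos"],s["contact_force"],s["finger_gap"])
p,dep=read_camera("wrist"); cv2.imwrite("pics/w10.png",p); m=camera_model("wrist")
B=np.stack([xf,yf,[0,0,1]]); print("fix",B@(s["tool_pos"]-F))
X=[fx(-.055,y,.034) for y in(-.0135,-.0085,-.0035)]+[fx(-.088,-.0301,.093)]
print(project(np.array(X),m,(s["tool_pos"],s["ee_rot"])))
E
```

```text
15.475 [ 0.4813 -0.1068  0.0604] [-0.8905  2.6212  4.3495] 0.023443048026626064
fix [-0.0878 -0.0293  0.0604]
[[230.1928 177.7074]
 [223.1334 177.7114]
 [216.0742 177.7154]
 [253.7797 256.5212]]
```

View pics/w10.png

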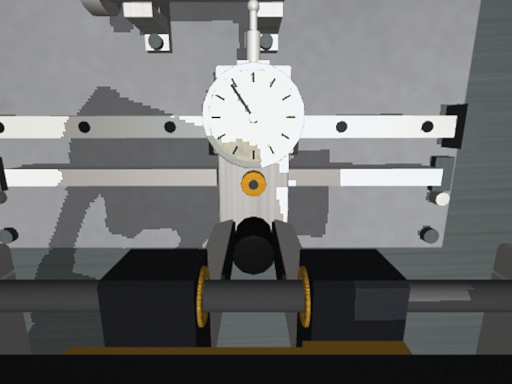

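>>> drive_tool(
  commands=[
    [[-5, 0, 0], [0, 0, 0], 1],
    [[-10, 0, 0], [0, 0, 0], 1],
    [[-13, 0, 0], [0, 0, 0], 1],
    [[-13, 0, 0], [0, 0, 0], 1],
  ],
)

```text
time: 16.02
tool_pos: [0.4817, -0.0956, 0.0604]
ee_rot: [-0.694, 0.72, -0.001, -0.001]
contact_force: [-1.4, -3.0, 4.0]
finger_gap: 0.0236
```

>>> drive_tool(
  commands=[
    [[-1, 0, 0], [0, 0, 0], 1],
    [[-1, 0, 0], [0, 0, 0], 1],
  ],
)

```text
time: 16.27
tool_pos: [0.4818, -0.095, 0.0604]
ee_rot: [-0.694, 0.72, -0.001, -0.001]
contact_force: [-1.6, -4.6, 5.0]
finger_gap: 0.0235
```

>>> drive_tool(
  commands=[
    [[-1, 0, 0], [0, 0, 0], 1],
    [[-1, 0, 0], [0, 0, 0], 1],
  ],
)

```text
time: 16.52
tool_pos: [0.4818, -0.0941, 0.0604]
ee_rot: [-0.694, 0.72, -0.001, -0.001]
contact_force: [-2.4, -5.8, 3.6]
finger_gap: 0.0234
```

>>> drive_tool(
  commands=[
    [[-1, 0, 0], [0, 0, 0], 1],
    [[-1, 0, 0], [0, 0, 0], 1],
  ],
)

```text
time: 16.77
tool_pos: [0.4818, -0.0929, 0.0604]
ee_rot: [-0.694, 0.72, -0.001, -0.001]
contact_force: [-1.6, -5.1, 4.8]
finger_gap: 0.0238
```

>>> drive_tool(
  commands=[
    [[-1, 0, 0], [0, 0, 0], 1],
    [[-1, 0, 0], [0, 0, 0], 1],
  ],
)

```text
time: 17.02
tool_pos: [0.4819, -0.0919, 0.0604]
ee_rot: [-0.694, 0.72, -0.001, -0.001]
contact_force: [-2.8, -5.3, 4.9]
finger_gap: 0.0236
```

>>> drive_tool(
  commands=[
    [[-1, 0, 0], [0, 0, 0], 1],
    [[-1, 0, 0], [0, 0, 0], 1],
  ],
)

```text
time: 17.27
tool_pos: [0.482, -0.0902, 0.0604]
ee_rot: [-0.694, 0.72, -0.0, -0.001]
contact_force: [-1.5, -2.0, 5.2]
finger_gap: 0.0231
```

```bash
python3 - <<'E'
from plan import *; from rig import *
np.set_printoptions(precision=4,suppress=True)
s=observe(); print(s["time"],s["tool_pos"],s["contact_force"],s["finger_gap"],s["qvel"])
p,dep=read_camera("wrist"); cv2.imwrite("pics/w11.png",p); p,dep=read_camera("scene");cv2.imwrite("pics/s11.png",cv2.resize(p[140:260,170:310],None,fx=5,fy=5,interpolation=cv2.INTER_CUBIC))
s=observe()
B=np.stack([xf,yf,[0,0,1]]); print("fix",B@(s["tool_pos"]-F),s["contact_force"])
E
```

```text
17.275 [ 0.482  -0.0902  0.0604] [-1.5461 -1.9719  5.1674] 0.023071522424002264 [ 0.0019 -0.0009  0.0023  0.0081  0.0016  0.0001]
fix [-0.0879 -0.0124  0.0604] [-1.2871 -3.0018  5.6415]
```

View pics/w11.png

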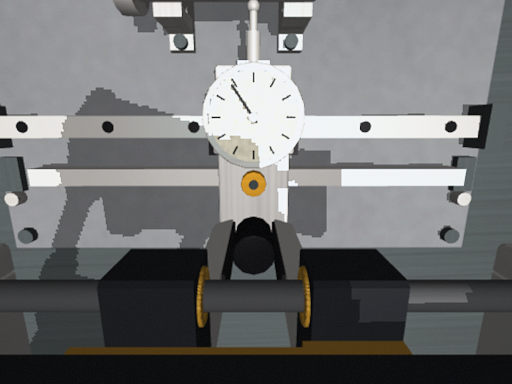

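View pics/s11.png

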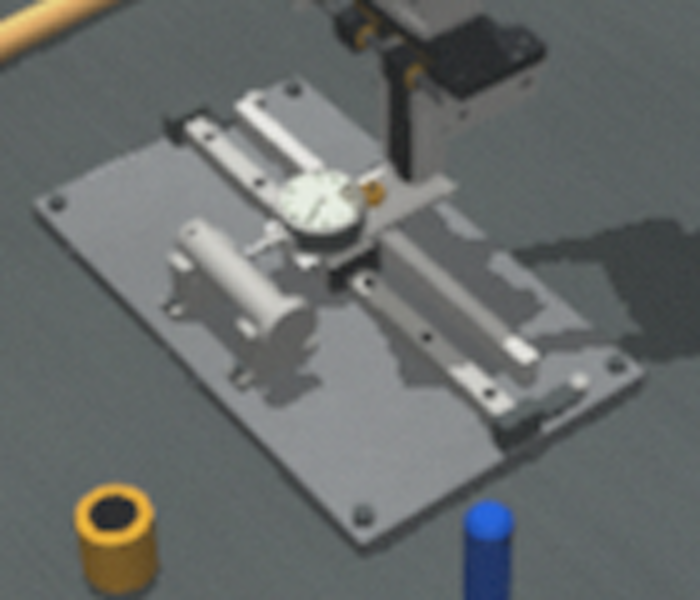

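>>> drive_tool(
  commands=[
    [[-1, 0, 0], [0, 0, 0], 1],
    [[-1, 0, 0], [0, 0, 0], 1],
  ],
)

```text
time: 17.62
tool_pos: [0.482, -0.0882, 0.0604]
ee_rot: [-0.694, 0.72, 0.0, 0.0]
contact_force: [-2.2, -0.7, 5.9]
finger_gap: 0.0237
```

>>> drive_tool(
  commands=[
    [[-1, 0, 0], [0, 0, 0], 1],
    [[-1, 0, 0], [0, 0, 0], 1],
  ],
)

```text
time: 17.88
tool_pos: [0.4821, -0.0861, 0.0604]
ee_rot: [-0.694, 0.72, 0.001, 0.001]
contact_force: [-1.5, 3.2, 6.5]
finger_gap: 0.0236
```

>>> drive_tool(
  commands=[
    [[-0.5, 0, 0], [0, 0, 0], 1],
    [[-0.5, 0, 0], [0, 0, 0], 1],
  ],
)

```text
time: 18.12
tool_pos: [0.4821, -0.0858, 0.0604]
ee_rot: [-0.694, 0.72, 0.001, 0.001]
contact_force: [-0.9, 0.5, 6.9]
finger_gap: 0.0236
```

>>> drive_tool(
  commands=[
    [[-0.5, 0, 0], [0, 0, 0], 1],
    [[-0.5, 0, 0], [0, 0, 0], 1],
  ],
)

```text
time: 18.38
tool_pos: [0.4821, -0.0857, 0.0604]
ee_rot: [-0.694, 0.72, 0.0, 0.0]
contact_force: [-1.3, 0.5, 5.2]
finger_gap: 0.0237
```

>>> drive_tool(
  commands=[
    [[-0.5, 0, 0], [0, 0, 0], 1],
    [[-0.5, 0, 0], [0, 0, 0], 1],
  ],
)

```text
time: 18.62
tool_pos: [0.4821, -0.0856, 0.0604]
ee_rot: [-0.694, 0.72, 0.0, 0.0]
contact_force: [-1.3, -1.2, 6.4]
finger_gap: 0.0233
```

>>> drive_tool(
  commands=[
    [[-0.7, 0, 0], [0, 0, 0], 1],
    [[-0.7, 0, 0], [0, 0, 0], 1],
    [[-0.7, 0, 0], [0, 0, 0], 1],
  ],
)

```text
time: 19.0
tool_pos: [0.4821, -0.0855, 0.0604]
ee_rot: [-0.694, 0.72, -0.0, -0.0]
contact_force: [-1.4, -2.2, 5.0]
finger_gap: 0.0234
```

```bash
python3 - <<'E'
from plan import *; from rig import *
np.set_printoptions(precision=4,suppress=True)
p,dep=read_camera("wrist"); cv2.imwrite("pics/w12.png",p); q,dq=read_camera("scene");cv2.imwrite("pics/s12.png",cv2.resize(q[140:260,170:310],None,fx=5,fy=5,interpolation=cv2.INTER_CUBIC))
s=observe()
B=np.stack([xf,yf,[0,0,1]]); print(s["time"],"fix",B@(s["tool_pos"]-F),s["contact_force"],s["finger_gap"])
d=pickle.load(open("d0.pkl","rb"))
Q=(cloud(q,dq,d["scene"][2])-F)@B.T
dl=Q[(dq>0)&(Q[...,0]>-.06)&(Q[...,0]<.03)&(Q[...,2]>.066)&(Q[...,2]<.08)&(abs(Q[...,1])<.05)]; print("dial y by scene (start -.1358)",dl.mean(0),dl.min(0),dl.max(0))
k=(dq>0)&(abs(Q[...,0]-.06)<.025)&(abs(Q[...,1])<.08)&(Q[...,2]>.055)&(Q[...,2]<.09); print(Q[k].min(0),Q[k].max(0),np.median(Q[k],0))
E
```

```text
19.1 fix [-0.0878 -0.008   0.0604] [-1.1768 -3.1087  5.0327] 0.02357217839825719
dial y by scene (start -.1358) [-0.0144 -0.0038  0.072 ] [-0.044  -0.0345  0.0664] [0.0125 0.0222 0.0773]
[ 0.0387 -0.0511  0.0551] [0.0798 0.0644 0.08  ] [0.0644 0.0198 0.0682]
```

View pics/w12.png

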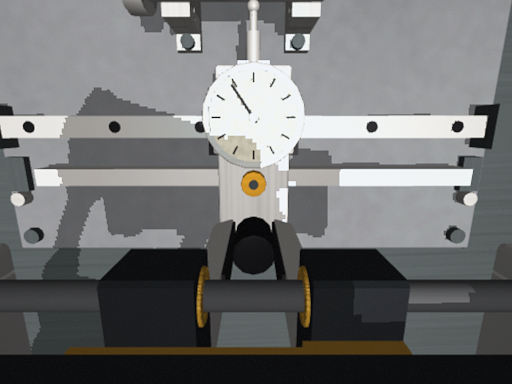

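View pics/s12.png

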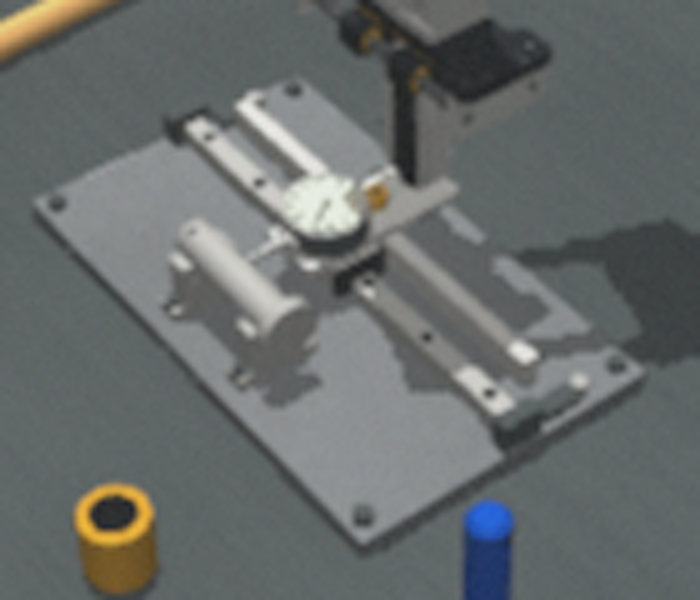

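>>> drive_tool(
  commands=[
    [[0.7, 0, 0], [0, 0, 0], 1],
    [[0.7, 0, 0], [0, 0, 0], 1],
    [[0.7, 0, 0], [0, 0, 0], 1],
    [[0.7, 0, 0], [0, 0, 0], 1],
  ],
)

```text
time: 19.6
tool_pos: [0.4821, -0.0855, 0.0604]
ee_rot: [-0.694, 0.72, 0.0, 0.0]
contact_force: [-2.3, -0.5, 5.5]
finger_gap: 0.0235
```

```bash
python3 - <<'E'
from plan import *; from rig import *
s=observe(); B=np.stack([xf,yf,[0,0,1]]); print(s["time"],"fix",B@(s["tool_pos"]-F),s["contact_force"],s["finger_gap"],abs(s["qvel"]).max())
print(close_job())
E
```

```text
19.6 fix [-0.08784257 -0.00803753  0.06039866] [-2.30133868 -0.4598476   5.45150093] 0.023528228643118276 0.0013757193355070003
the job is handed in; nothing more can be done
None
```

I laid the big steel pin in both V-blocks and let go of it there. I then gripped the carriage's knob and slid it about 132 mm until the ball seated in the notch. The job was handed in at 19.6 s, still holding the knob with the grip set to 30 N.

**Pin:** after release, the pictures show it lying in both V-blocks with the head outside the +y block, its shoulder about 5 mm off. It had not moved in the last picture.

**Carriage:** the force fell, briefly turned forward as the ball pulled in, then the carriage stayed put while I commanded about 2 mm more. It stopped at y = -8.0 mm in the gauge frame.

**Notch position:** the camera measurements gave -7.5 mm (scene), -8 mm (top) and -9 mm (wrist), so they differ by about 1.5 mm. The stop agrees best with the top view.

**Not measured:** I had no reading of how far the dial's tip is pushed in. The last pictures show the tip at the pin's side, but I did not confirm the 2.5 mm. I did not measure the bystanders' positions at the end; I touched none of them on purpose, and no contact showed in the forces or the pictures.

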